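# Chuck the core bit, unlatch the swing arm and hold it raised

### The arm

A 7-joint arm with a two-finger parallel gripper is mounted at the origin on the work surface. World frame = base frame: x ahead of the robot, y to its left, z up, the work surface at z = 0. Lengths are in m, angles in rad, forces in N, time in s.
With the tool pointing down it reaches from about 0.4 to 0.85 m from the base axis. Payload 10.4 kg.
Tool frame: the origin (TCP) lies midway between the tips of the shut fingers; the grasp point (between the pads) lies 19 mm behind it; z points along the fingers, y is the line along which they close (so a half turn about z gives the same grasp; the last joint's range is limited). The gripper opens to 87 mm and grips with 3 to 60 N. Pads are 19 mm wide; open, the fingers measure 117 mm over their backs; the gripper's body (75 mm by 190 mm) begins 51 mm behind the grasp point.
Start: joints at [-1.368, 0.332, -0.065, 1.46, 0.022, 1.35, -0.088], TCP at [0.14, 0.609, 0.223] pointing down, gripper open.
Joint ranges: [-2.6, 2.6], [-0.5, 2.12], [-1.47, 1.34], [0.16, 2.42], [-1.27, 4.41], [0.06, 2.06], [-2.6, 2.6]. Speed limits (rad/s): [2.22, 2.22, 2.79, 2.79, 3.14, 3.14, 3.14].

### API

Orientations are given as a unit quaternion [x, y, z, w].
In Python, from bench import r gives the robot as it stands.
- The arm moves only by the tool arm_command, never from a script. Its arguments are lists of equal length, an entry for each row: "xyz": the shift along the world's x, y, z in m, a list of three; "rot": the turn, a rotation vector about the world's x, y, z in rad, a list of three. In form: {"xyz": [[tx, ty, tz], ...], "rot": [[ax, ay, az], ...]}. A call has 1 to 20 rows; each row is the pose to reach, as a shift and turn from the pose commanded when the call began; what a row does not reach only later rows make up. A row lasts 1/12 s, in which the tool goes at most 41.7 mm and 7.16 degrees, less where a joint would pass 70% of its speed; a pose out of reach is approached as far as the arm can. A call with a gripper value outside its range is refused whole. "grip" is the opening, from 0 (shut) to 1 (fully open), set as the call begins (left out, the last holds). The fingers move at their own pace and stop on an object; "squeeze" is the grip in N (left out, the last holds). Time passes only in rows, so rows that repeat a pose let the fingers close. It gives the time, the measured TCP pose, the force, the opening and the grip force at its end, in the units of the state.
- r.read_state(): the state, without advancing time (a new reading comes with each control period).
- r.camera(name): name is "scene" or "top"; returns the picture (400x640x3 uint8, red, green, blue); there is no depth.
- r.camera_model(name): a dict with "fx", "fy", "cx", "cy" (pixels), "T" (4x4, takes a point from camera to world coordinates). Camera axes: x right, y up, looking along -z (the intrinsics and any distortion apply to the point x, -y, -z); pixel columns grow to the right and rows downward; lengths in m; the calibration is good to about 2 mm. A picture is of the moment at which its call begins. camera_model takes no time and is no camera call.
- r.close_job(): hands the job in; it is judged then, once.
Trained networks look in the newest picture that a camera, given by its name, has taken for a name from the list of things; names that differ only in an ending like _2 or _b are one class to them, and where a whole thing is asked for, a point or a joint stands for the part that bears it (a point fixed in the world has none). Each returns a list of dicts, best first, with "conf" (0 to 1); they miss things now and then, are a little off and sometimes report something else, mostly with a low value. They report only what shows in the picture. A call takes as long as a camera call.
- r.look_for(label, camera): "at" ([x, y, z] in m, in the coordinates of the camera as it stood for that picture, good to about 4 mm: the middle of the surface that is visible of it).
- r.spot_point(label, camera): "at" ([x, y, z] in m, in the coordinates of the camera as it stood for that picture, good to about 4 mm: a listed point, or the origin of a listed thing).
The state is a dict: "time": time; "joint_positions": joint angles; "joint_vel": joint speeds; "joint_torque": joint torques, N m; "ee_pos": TCP position; "eef_rot": TCP orientation; "ft_force": force on the tool from outside, world axes, zero at the start; "torque": the same for the moment, N m; "width": finger opening in m; "grip_force": force on a finger pad.
Only numpy, scipy, OpenCV 4.12 (cv2) and the standard library are available. Lean on these libraries where they do the work, as an engineer would, in place of code of your own. Each camera call takes 0.05 s, during which the arm holds its last target. There are 200 camera calls.

### The job

The core bit is standing loose in the open chuck of the drilling arm: turn the knurled chuck sleeve clockwise (seen from above) until its jaws grip the bit tightly. Then pull the arm's spring latch sideways by its upright tab, lift the arm off its ball with the bit in it, and finish while still holding the arm up and still, with the bit's lower end at least 30 mm above the turntable. Leave the bowl, graphite block, copper wheel and glass cabochon where they are.

Things in the scene. Friction and masses are not known exactly. Their poses are not given: they have to be found in the camera images.
- fixture: Fixed dark steel base plate, 340 x 120 x 12 mm, bolted to the bench. Origin at bench level under the chuck axis, the middle of the turntable; z up. Along its x: steel ball post at x = -110 mm (ball 32 mm across, centre 99 mm up), turntable at 0, pivot of the swing arm at x = +120 mm, 107 mm up. The aluminium swing arm, two bars 46 mm wide overall, runs level from the pivot to the ball; its top face is 115 mm up (119 mm round the latch and chuck seat).
- swing_arm: The swing arm's own frame: origin on the pivot pin; at rest its axes are parallel to those of the fixture. The chuck axis is at x = -120 mm and the ball coupler and latch at x = -230 mm. Arm with chuck and latch 0.8 kg; nothing keeps it up when let go.
- swing_hinge (a joint): Angle of the swing arm about the pivot pin (along fixture y), rad: 0 level on the ball, positive = ball end raised, stop at 0.75. It cannot rise while the latch is home.
- sleeve (a joint): Turn of the chuck sleeve, rad, positive clockwise seen from above; 0 to 0.25 at the start (open), stop at 1.5. Three jaws close 2.5 mm per rad onto the 10 mm shank from 2 mm clearance at 0, so they touch at about 0.8 and are tight from 0.95. It turns with 0.12 N m before the jaws touch, 0.18 N m at 0.95 and 0.25 N m at 1.05; it stays where it is left up to 1.05 and springs back to about 1.05 if forced further.
- sleeve_grip (a point): Point on the axis of the chuck sleeve, 22 mm above its lower edge, at the height to grip. The sleeve is a knurled steel ring 42 mm in diameter and 36 mm tall standing on the arm, 119 to 155 mm above the bench, axis vertical; the bit's shank ends 14 mm above its top.
- latch (a joint): Sideways travel of the latch towards the fixture's +y, m: 0 home (bolt under the ball), 0.014 pulled to its stop; the bolt is clear of the ball from about 0.007. The spring pulls it home with 4 N at 0 and 10 N at the stop.
- latch_tab (a point): Point in the middle of the latch's upright tab, 17 mm above its foot. The tab is a steel plate on top of the arm over the ball: 12 mm thick along fixture y (grip it across this), 30 mm long along x, 40 mm tall, its top 163 mm above the bench with the arm level. The tab moves with the arm and can serve to lift it.
- bit: Loose steel core bit, 75 g, 133 mm long: 10 mm shank with a 14 mm crown over the lowest 24 mm. Origin at the middle of its lower end, z along it to the shank's end. It stands on the turntable, up through the open chuck.
- bit_top (a point): Upper end of the bit's shank, on its axis.
- chuck_mouth (a point): Point fixed to the swing arm on the chuck axis at the top of the sleeve. It is 14 mm below bit_top when the bit stands on the turntable and the arm is level.
- turntable_top (a point): Middle of the upper face of the freely spinning steel turntable, 110 mm in diameter, 36 mm above the bench.
- bowl: Crackled clear glass bowl, 110 mm across and 60 mm tall, beside the fixture. Origin under its middle. Leave alone.
- graphite_block: Graphite marking block 50 x 30 x 22 mm. Leave alone.
- copper_wheel: Copper engraving wheel 64 mm across, 12 mm tall, lying flat. Leave alone.
- cabochon: Domed grey glass cabochon, 36 mm across, 13 mm tall. Leave alone.

How it is judged:
On the way, in this order (a step that is already met when the one before it is completed fails the run):
1. the chuck jaws grip the bit tightly while the arm is still down (contact force between bit and swing_arm above 12 N and value of joint swing_hinge below 0.03 rad), for 0.2 s.
2. the latch is pulled aside while the arm is still down (value of joint latch above 0.005 m and value of joint swing_hinge below 0.04 rad), for 0.1 s.
3. the arm is lifted off the ball (value of joint swing_hinge above 0.15 rad), for 0.1 s.
At the end, for the whole second after the job is handed in: The gripper holds the swing arm (at least 1 N) up and still (under 0.05 rad/s) off its ball, raised more than 0.15 rad, with the bit's lower end more than 30 mm above the turntable, the bit still gripped in the chuck jaws (8 N, not slipped by more than 6 mm) and not held by the fingers (z of bit in the frame of turntable_top above 0.03 m and value of joint swing_hinge above 0.15 rad and velocity of joint swing_hinge between -0.05 and 0.05 rad/s and contact force between the fingers and swing_arm above 1 N and distance between bit_top and chuck_mouth between 0.008 and 0.02 m and contact force between bit and the fingers below 0.2 N and contact force between bit and swing_arm above 8 N); the arm keeps its last pose, push and grip.
It fails at once if a bystander was moved more than 15 mm (distance of any of bowl, graphite_block, copper_wheel, cabochon from where it was at the start of the episode above 0.015 m).
It also fails if it takes over 48 s, if anything falls off the work surface, if the arm or the gripper's body presses on something with over 40 N, if the wrist force passes 120 N, or if a joint passes its speed limit or range.

## Working session

There is one attempt and no reset: what is moved stays moved. The work goes in short steps, Python scripts to look and compute and a tool call to move; the robot and the scene stay as the last step left them, time stands still between calls to the robot, and variables do not carry over. Pictures are saved under pics/ and viewed, at most 10 in all, crops included, and the job is handed in when it is done.

Besides the shell and the picture viewer there is one more tool, called as a command line: name --argument value ..., lists and objects as JSON in quotes. arm_command: Moves the arm, as the interface text tells. Its arguments: {"type":"object","properties":{"xyz":{"type":"array"},"rot":{"type":"array"},"grip":{"type":"number"},"squeeze":{"type":"number"}},"required":["xyz","rot"]}

```bash
mkdir -p pics; cat > h.py <<'E'
import numpy as np, cv2
from bench import r
from scipy.spatial.transform import Rotation as R
def w(c,p):
    T=np.array(r.camera_model(c)["T"]); return T[:3,:3]@np.array(p)+T[:3,3]
def pix(c,P):
    m=r.camera_model(c);T=np.array(m["T"]);p=T[:3,:3].T@(np.array(P)-T[:3,3])
    return m["cx"]+m["fx"]*p[0]/-p[2], m["cy"]+m["fy"]*(-p[1])/-p[2]
E
python3 - <<'E'
from h import *
s=r.read_state();print(s["time"],s["ee_pos"],s["eef_rot"],s["width"],s["ft_force"])
ims=[]
for c in("scene","top"):
    im=r.camera(c).copy();m=r.camera_model(c);print(c,{k:v for k,v in m.items() if k!="T"},np.round(m["T"],3).tolist())
    for l in("sleeve_grip","latch_tab","bit_top","fixture","swing_arm","turntable_top"):
        for d in r.spot_point(l,c)[:1]:
            P=w(c,d["at"]);print(c,l,round(d["conf"],2),P.round(4),np.round(pix(c,P)))
    cv2.imwrite(f"pics/{c}0.png",im[:,:,::-1])
print(r.read_state()["time"])
E
```

```text
0.0 [0.13984722 0.6087408  0.22176569] [ 1.12641137e-01  9.93635471e-01 -7.22147223e-04 -5.93024162e-05] 0.08693471564912424 [-0.36405807 -0.14159569 -0.52012366]
scene {'fx': 427.5798664382359, 'fy': 427.5798664382359, 'cx': 318.1917565667667, 'cy': 195.4220497745333} [[0.831, -0.339, 0.44, 0.924], [0.556, 0.527, -0.643, -0.396], [-0.014, 0.779, 0.627, 0.58], [0.0, 0.0, 0.0, 1.0]]
scene sleeve_grip 0.72 [ 0.5821 -0.0975  0.1705] [237. 228.]
scene latch_tab 0.93 [ 0.4733 -0.1248  0.1447] [173. 224.]
scene bit_top 0.83 [ 0.5836 -0.0989  0.1709] [237. 229.]
scene fixture 0.82 [ 0.5837 -0.097   0.0028] [252. 303.]
scene swing_arm 0.7 [ 0.6984 -0.0654  0.1087] [320. 278.]
scene turntable_top 0.71 [ 0.5791 -0.0998  0.0327] [246. 291.]
top {'fx': 405.0106602739284, 'fy': 405.0106602739284, 'cx': 316.3490323684991, 'cy': 197.4065948880248} [[-0.027, 0.981, -0.191, 0.448], [-0.999, -0.036, -0.041, 0.054], [-0.047, 0.19, 0.981, 0.917], [0.0, 0.0, 0.0, 1.0]]
top latch_tab 0.68 [ 0.5833 -0.0957  0.1411] [411. 202.]
top bit_top 0.69 [ 0.583  -0.0938  0.1396] [410. 202.]
top fixture 0.71 [ 0.5738 -0.0974  0.0021] [401. 217.]
top swing_arm 0.71 [ 0.6959 -0.0625  0.1054] [388. 152.]
0.7
```

View images.

View pics/scene0.png

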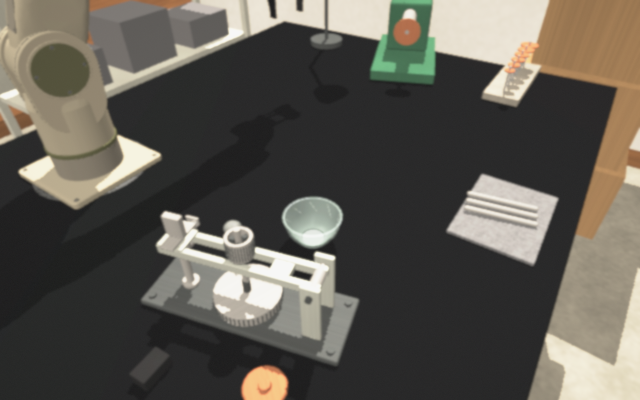

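View pics/top0.png

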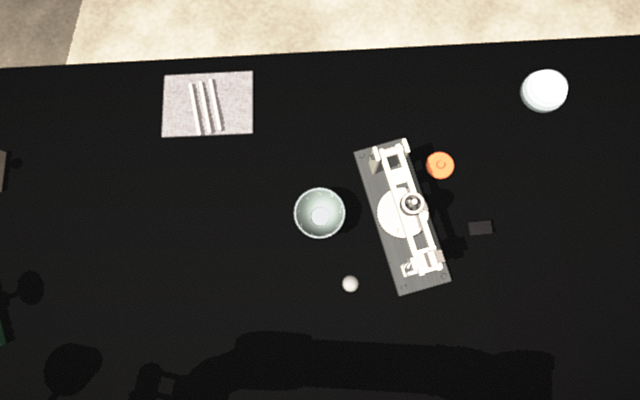

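The scene picture shows the fixture with the latch tab at (173,224), the sleeve at (238,240), and the bowl behind it at (312,223). In the top view the sleeve is at (412,204) and the latch at (432,257). I'll zoom in to triangulate.

```bash
python3 - <<'E'
from h import *
a=cv2.imread("pics/scene0.png")[200:280,150:270];b=cv2.imread("pics/top0.png")[180:290,380:460]
a=cv2.resize(a,None,fx=4,fy=4,interpolation=2);b=cv2.resize(b,None,fx=4,fy=4,interpolation=2)
o=np.zeros((440,800,3),np.uint8);o[:320,:480]=a;o[:,480:800]=b
cv2.imwrite("pics/z.png",o)
for P in([.582,-.097,.169],[.582,-.097,.155],[.474,-.1255,.163]):print(pix("scene",P),pix("top",P))
E
```

```text
(np.float64(237.70223080260013), np.float64(228.72683705692788)) (np.float64(414.48241444943864), np.float64(199.9744057831118))
(np.float64(238.99544996679077), np.float64(235.90411195735533)) (np.float64(413.0713875128666), np.float64(201.33259744422224))
(np.float64(170.63026388934125), np.float64(215.54334694284861)) (np.float64(434.01864245896445), np.float64(258.32521452297846))
```

View pics/z.png

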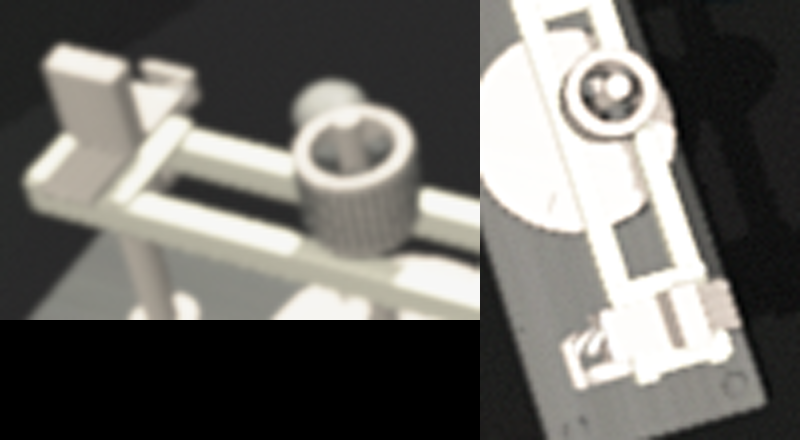

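Sleeve rim centre: scene (239.2,237), top (413.2,203.7); tab top centre: scene (172.5,216.2). I'll triangulate these.

```bash
python3 - <<'E'
from h import *
from scipy.optimize import least_squares as L
f=lambda P:np.r_[np.array(pix("scene",P))-[239.2,237],np.array(pix("top",P))-[413.2,203.7]]
s=L(f,[.58,-.1,.15]);print(s.x,s.fun)
g=lambda q:np.array(pix("scene",[q[0],q[1],.163]))-[172.5,216.2]
t=L(g,[.47,-.12]).x;print(t, pix("top",[*t,.163]))
g=lambda q:np.array(pix("scene",[q[0],q[1],.155]))-[239.2,237]
c=L(g,[.58,-.1]).x;print(c,np.degrees(np.arctan2(*(c-t)[::-1])),np.linalg.norm(c-t))
E
```

```text
[ 0.57953957 -0.09632597  0.15074174] [-0.78885948  0.11108989 -0.81089405 -0.67966515]
[ 0.4774843  -0.12499041] (np.float64(433.5773949710937), np.float64(256.401628451573))
[ 0.58374938 -0.09851387] 13.990699130866926 0.10951381289408571
```

arm_command --xyz '[[0.44,-0.706,0],[0.44,-0.706,0],[0.44,-0.706,0],[0.44,-0.706,0],[0.44,-0.706,0],[0.44,-0.706,0],[0.44,-0.706,0],[0.44,-0.706,0],[0.44,-0.706,0],[0.44,-0.706,0],[0.44,-0.706,0],[0.44,-0.706,0],[0.44,-0.706,0],[0.44,-0.706,0],[0.44,-0.706,0],[0.44,-0.706,0],[0.44,-0.706,0],[0.44,-0.706,0],[0.44,-0.706,0],[0.44,-0.706,0]]' --rot '[[0,0,-1.4],[0,0,-1.4],[0,0,-1.4],[0,0,-1.4],[0,0,-1.4],[0,0,-1.4],[0,0,-1.4],[0,0,-1.4],[0,0,-1.4],[0,0,-1.4],[0,0,-1.4],[0,0,-1.4],[0,0,-1.4],[0,0,-1.4],[0,0,-1.4],[0,0,-1.4],[0,0,-1.4],[0,0,-1.4],[0,0,-1.4],[0,0,-1.4]]' --grip 1 --squeeze 40

```text
time: 2.37
ee_pos: [0.5809, -0.0987, 0.2229]
eef_rot: [0.726, 0.688, 0.0, 0.0]
ft_force: [0.7, 0.3, 0.2]
width: 0.087
grip_force: 0.0
```

arm_command --xyz '[[0.001,0.0015,-0.04],[0.001,0.0015,-0.075],[0.001,0.0015,-0.097],[0.001,0.0015,-0.097],[0.001,0.0015,-0.097]]' --rot '[[0,0,0],[0,0,0],[0,0,0],[0,0,0],[0,0,0]]'

```text
time: 2.78
ee_pos: [0.5805, -0.0953, 0.1254]
eef_rot: [0.726, 0.687, -0.001, -0.0]
ft_force: [0.6, -0.2, 0.7]
width: 0.087
grip_force: 0.0
```

arm_command --xyz '[[0,0,0],[0,0,0],[0,0,0],[0,0,0],[0,0,0],[0,0,0]]' --rot '[[0,0,0],[0,0,0],[0,0,0],[0,0,0],[0,0,0],[0,0,0]]' --grip 0 --squeeze 20

```text
time: 3.28
ee_pos: [0.5811, -0.0953, 0.126]
eef_rot: [0.726, 0.687, 0.0, 0.0]
ft_force: [-1.1, 0.7, 0.4]
width: 0.0549
grip_force: 0.0
```

arm_command --xyz '[[0,0,0],[0,0,0],[0,0,0],[0,0,0],[0,0,0]]' --rot '[[0,0,0],[0,0,0],[0,0,0],[0,0,0],[0,0,0]]'

```text
time: 3.7
ee_pos: [0.5809, -0.0953, 0.1256]
eef_rot: [0.726, 0.687, 0.0, 0.0]
ft_force: [0.2, 1.2, 0.3]
width: 0.0416
grip_force: 20.0
```

arm_command --xyz '[[0,0,0],[0,0,0],[0,-0.001,0],[0,-0.001,0],[0,-0.001,0],[0,-0.001,0],[0,-0.001,0],[0,-0.001,0],[0,-0.001,0],[0,-0.001,0],[0,-0.001,0]]' --rot '[[0,0,0],[0,0,-0.1],[0,0,-0.2],[0,0,-0.3],[0,0,-0.4],[0,0,-0.5],[0,0,-0.6],[0,0,-0.7],[0,0,-0.8],[0,0,-0.8],[0,0,-0.8]]' --squeeze 45

```text
time: 4.62
ee_pos: [0.5829, -0.0963, 0.1257]
eef_rot: [0.937, 0.35, 0.002, 0.001]
ft_force: [10.7, -0.8, -6.2]
width: 0.0408
grip_force: 45.0
```

```bash
python3 - <<'E'
from h import *
s=r.read_state();print(s["torque"],s["ft_force"],s["width"],R.from_quat(s["eef_rot"]).apply([0,1,0]))
E
```

```text
[-0.31874452 -2.14916351 -0.06906618] [10.74131504 -0.83054938 -6.19901435] 0.040849104882320485 [ 0.65599515 -0.75475564  0.00378115]
```

arm_command --xyz '[[0.002,0,0],[0.002,0,0],[0.002,0,0],[0.002,0,0],[0.002,0,0]]' --rot '[[0,0,-0.08],[0,0,-0.16],[0,0,-0.25],[0,0,-0.25],[0,0,-0.25]]'

```text
time: 5.03
ee_pos: [0.5833, -0.0969, 0.1257]
eef_rot: [0.973, 0.232, 0.0, 0.001]
ft_force: [3.0, -4.0, -2.6]
width: 0.041
grip_force: 45.0
```

```bash
python3 - <<'E'
from h import *
s=r.read_state();print(s["torque"],s["ft_force"],s["width"],s["joint_torque"],R.from_quat(s["eef_rot"]).apply([0,1,0]))
E
```

```text
[-0.74913492 -0.66896413  0.06825296] [ 3.00889778 -3.95164326 -2.62691102] 0.04097546825301713 [ -1.64386936 -48.90782118  13.266128   -32.92633653  -0.64637806
   1.53276544  -0.72750919] [ 0.45123619 -0.89240321  0.0015533 ]
```

arm_command --xyz '[[0,0,0],[0,0,0],[0,0,0],[0,0,0]]' --rot '[[0,0,-0.08],[0,0,-0.16],[0,0,-0.16],[0,0,-0.16]]'

```text
time: 5.37
ee_pos: [0.5835, -0.0973, 0.1257]
eef_rot: [0.988, 0.153, 0.001, 0.001]
ft_force: [4.6, -4.4, -3.8]
width: 0.0408
grip_force: 45.0
```

```bash
python3 - <<'E'
from h import *
s=r.read_state();print(s["torque"],s["ft_force"],s["width"],s["joint_torque"],R.from_quat(s["eef_rot"]).apply([0,1,0]))
im=r.camera("scene");cv2.imwrite("pics/s2.png",cv2.resize(im[150:300,120:320,::-1],None,fx=4,fy=4,interpolation=2))
E
```

```text
[-1.09314615 -0.95364463  0.21393942] [ 4.58638677 -4.37991373 -3.77226482] 0.04077926126217293 [ -2.24317521 -49.17045593  13.52038622 -32.57346869  -0.87094383
   2.16060296  -0.54747513] [ 0.30326976 -0.95290238  0.00212238]
```

View pics/s2.png

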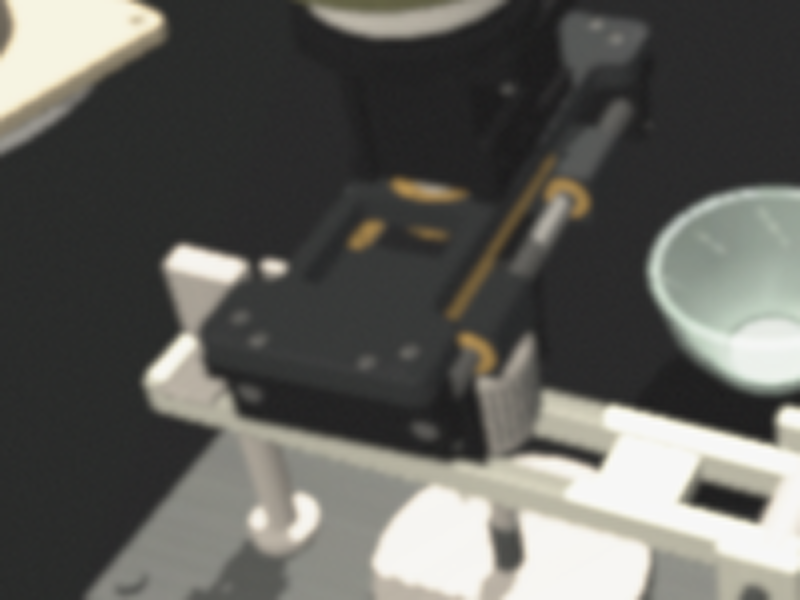

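The picture shows the gripper around the sleeve at about (500,390), with the latch tab at (205,280) free. I'll turn a little further to check the torque.

arm_command --xyz '[[0,0,0],[0,0,0],[0,0,0]]' --rot '[[0,0,-0.08],[0,0,-0.08],[0,0,-0.08]]'

```text
time: 5.67
ee_pos: [0.5835, -0.0975, 0.1257]
eef_rot: [0.994, 0.114, 0.001, 0.001]
ft_force: [5.9, -5.3, -4.5]
width: 0.0406
grip_force: 45.0
```

```bash
python3 - <<'E'
from h import *
s=r.read_state();print(s["torque"],s["ft_force"],s["width"],s["joint_torque"],R.from_quat(s["eef_rot"]).apply([0,1,0]))
E
```

```text
[-1.21480571 -1.0328694   0.27592135] [ 5.89211232 -5.30179726 -4.50896686] 0.04059662628884746 [ -2.52257444 -49.2132175   13.6515677  -32.39380717  -1.00615047
   2.40227714  -0.56188937] [ 0.22604418 -0.9741143   0.00231397]
```

arm_command --xyz '[[0,0,0],[0,0,0],[0,0,0],[0,0,0]]' --rot '[[0,0,-0.08],[0,0,-0.15],[0,0,-0.15],[0,0,-0.15]]'

```text
time: 6.0
ee_pos: [0.5838, -0.0979, 0.1259]
eef_rot: [0.999, 0.04, 0.001, 0.002]
ft_force: [6.5, -7.3, -3.4]
width: 0.0411
grip_force: 45.0
```

```bash
python3 - <<'E'
from h import *
s=r.read_state();print(s["torque"],s["ft_force"],s["width"],s["joint_torque"],R.from_quat(s["eef_rot"]).apply([0,1,0]))
E
```

```text
[-1.56880362 -1.20117278  0.89982478] [ 6.53894528 -7.33518893 -3.40553654] 0.04113461516139586 [ -2.82831766 -48.81176949  14.05336887 -31.39345765  -1.63502153
   2.91102715  -1.19028021] [ 0.07900914 -0.99686865  0.00323162]
```

arm_command --xyz '[[0,0,0],[0,0,0],[0,0,0],[0,0,0],[0,0,0],[0,0,0.04],[0,0,0.08],[-0.03,-0.008,0.085],[-0.07,-0.018,0.085],[-0.107,-0.027,0.085],[-0.107,-0.027,0.085]]' --rot '[[0,0,0.05],[0,0,0.1],[0,0,0.1],[0,0,0.1],[0,0,0.1],[0,0,0.1],[0,0,0.17],[0,0,0.17],[0,0,0.17],[0,0,0.17],[0,0,0.17]]' --grip 0.7

```text
time: 6.92
ee_pos: [0.4724, -0.1255, 0.21]
eef_rot: [0.993, 0.121, -0.0, -0.002]
ft_force: [0.4, 0.3, 0.3]
width: 0.061
grip_force: 0.0
```

```bash
python3 - <<'E'
from h import *
from scipy.optimize import least_squares as L
f=lambda P:np.r_[np.array(pix("scene",P))-[191,219],np.array(pix("top",P))-[407,268]]
s=L(f,[.48,-.1,.15]);print(s.x,s.fun)
d=s.x[:2]-[.477,-.1246];a=np.radians(14.2);print(d@[np.cos(a),np.sin(a)],d@[-np.sin(a),np.cos(a)])
s=r.read_state();print(s["ft_force"],np.degrees(np.arctan2(*R.from_quat(s["eef_rot"]).apply([0,1,0])[1::-1])))
im=r.camera("scene").copy()
for l in("latch_tab","sleeve_grip","bit_top"):
  for d in r.spot_point(l,"scene")[:1]:print(l,d["conf"],w("scene",d["at"]))
cv2.imwrite("pics/s3.png",cv2.resize(im[150:300,120:320,::-1],None,fx=4,fy=4,interpolation=2))
E
```

```text
[ 0.45881045 -0.0833951   0.11687767] [-0.08494906  0.00816436 -0.08173072 -0.06037895]
-0.007525907875774558 0.04440793318950548
[0.43799796 0.32140547 0.31509231] -76.15262165846228
latch_tab 0.72 [ 0.47194028 -0.1265367   0.14547846]
sleeve_grip 0.6 [ 0.58133691 -0.10075743  0.14347881]
```

View pics/s3.png

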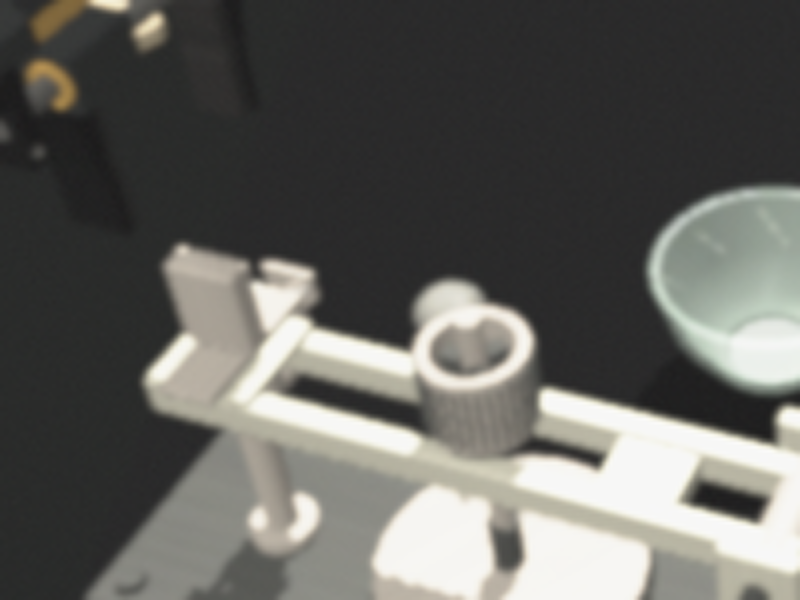

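```bash
python3 -c "
from h import *
s=r.read_state();print(s['time'],s['ee_pos'],s['joint_positions'],np.degrees(R.from_quat(s['eef_rot']).as_rotvec()))"
```

```text
7.1167 [ 0.47667891 -0.12234088  0.21089117] [-0.93599604  0.01578068  1.12962146  1.86301412 -0.01630182  1.27104163
 -1.12543411] [-1.78573488e+02 -2.21651194e+01 -1.08035823e-01]
```

The tab at (205,280) and the sleeve are clear of the fingers. The housing beside the tab is low. Descending onto the tab.

arm_command --xyz '[[0,-0.002,-0.03],[0,-0.002,-0.055],[0,-0.002,-0.075],[0,-0.002,-0.083],[0,-0.002,-0.083]]' --rot '[[0,0,0],[0,0,0],[0,0,0],[0,0,0],[0,0,0]]' --grip 0.5

```text
time: 7.53
ee_pos: [0.4754, -0.1256, 0.126]
eef_rot: [0.992, 0.123, -0.002, 0.001]
ft_force: [-0.0, -0.8, 0.3]
width: 0.0448
grip_force: 0.0
```

arm_command --xyz '[[0,0,0],[0,0,0],[0,0,0],[0,0,0],[0,0,0],[0,0,0],[0,0,0],[0,0,0]]' --rot '[[0,0,0],[0,0,0],[0,0,0],[0,0,0],[0,0,0],[0,0,0],[0,0,0],[0,0,0]]' --grip 0 --squeeze 45

```text
time: 8.2
ee_pos: [0.4761, -0.1247, 0.128]
eef_rot: [0.992, 0.123, 0.0, -0.001]
ft_force: [-2.0, 3.7, 5.8]
width: 0.0114
grip_force: 45.0
```

arm_command --xyz '[[-0.001,0.004,0],[-0.002,0.008,0],[-0.003,0.0115,0],[-0.003,0.0115,0],[-0.003,0.0115,0],[-0.003,0.0115,0]]' --rot '[[0,0,0],[0,0,0],[0,0,0],[0,0,0],[0,0,0],[0,0,0]]'

```text
time: 8.7
ee_pos: [0.4738, -0.1155, 0.1281]
eef_rot: [0.993, 0.122, 0.001, 0.002]
ft_force: [4.6, -6.9, -1.9]
width: 0.0117
grip_force: 45.0
```

arm_command --xyz '[[0.0013,0.0003,0.0115],[0.003,0.001,0.023],[0.003,0.001,0.023],[0.003,0.001,0.023]]' --rot '[[-0.012,0.049,0],[-0.0245,0.097,0],[-0.0245,0.097,0],[-0.0245,0.097,0]]'

```text
time: 9.03
ee_pos: [0.4768, -0.1146, 0.1509]
eef_rot: [0.991, 0.122, -0.049, 0.008]
ft_force: [5.6, -7.3, -6.8]
width: 0.0115
grip_force: 45.0
```

arm_command --xyz '[[0.0025,0.0005,0.0112],[0.0053,0.0011,0.0224],[0.009,0.002,0.033],[0.0127,0.003,0.0441],[0.017,0.004,0.0545],[0.022,0.0055,0.065],[0.022,0.0055,0.065],[0.022,0.0055,0.065],[0.022,0.0055,0.065],[0.022,0.0055,0.065]]' --rot '[[-0.012,0.049,0],[-0.0245,0.097,0],[-0.037,0.146,0],[-0.049,0.194,0],[-0.061,0.243,0],[-0.0735,0.291,0],[-0.0735,0.291,0],[-0.0735,0.291,0],[-0.0735,0.291,0],[-0.0735,0.291,0]]'

```text
time: 9.87
ee_pos: [0.4988, -0.1087, 0.2151]
eef_rot: [0.973, 0.12, -0.196, 0.027]
ft_force: [6.5, -7.6, -7.1]
width: 0.0117
grip_force: 45.0
```

```bash
python3 - <<'E'
from h import *
s=r.read_state();print(s["ft_force"],s["ee_pos"],s["joint_vel"],s["grip_force"])
im=r.camera("scene").copy()
for l in("bit","bit_top","turntable_top","latch_tab"):
  for d in r.spot_point(l,"scene")[:1]:print(l,d["conf"],w("scene",d["at"]))
cv2.imwrite("pics/s4.png",cv2.resize(im[150:350,120:380,::-1],None,fx=3,fy=3,interpolation=2))
E
```

```text
[ 6.54031182 -7.58496831 -7.07178428] [ 0.4987941  -0.10866297  0.21508718] [-3.97654996e-03 -4.71686191e-03 -2.37437817e-03  1.23747426e-03
 -3.68544422e-05 -5.26657276e-04 -1.94505214e-03] 44.99870030209422
bit 0.47 [ 0.5635079  -0.10445344  0.0938036 ]
bit_top 0.72 [ 0.61690548 -0.08841657  0.21159077]
turntable_top 0.92 [ 0.57880143 -0.09772062  0.03173656]
latch_tab 0.71 [ 0.50025866 -0.11043203  0.2329142 ]
```

View pics/s4.png

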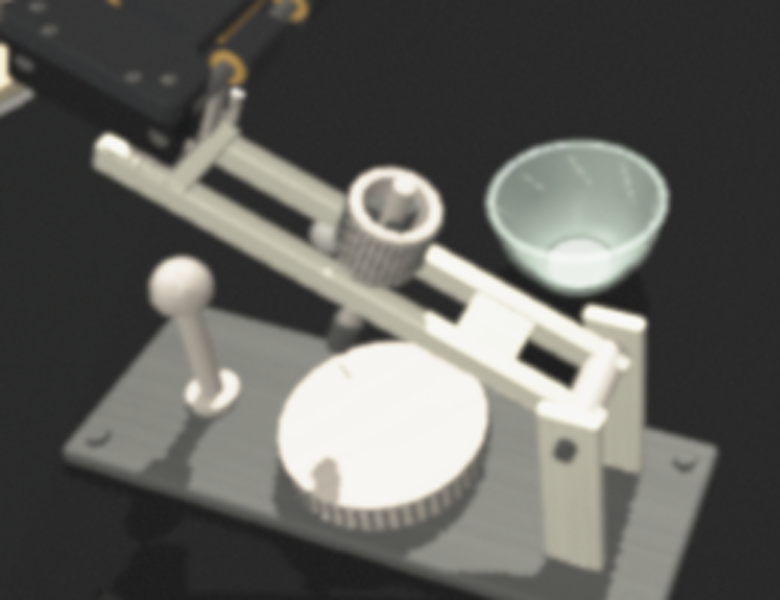

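The picture shows the arm raised off its ball at (180,285). The bit is held in the chuck, with its crown at (345,330) and its lower end about 55 mm above the turntable. Everything is still, so I'm handing in.

```bash
python3 -c "
from h import *
print(r.close_job(),r.read_state()['time'])"
```

```text
the job is handed in; nothing more can be done
the job is handed in; nothing more can be done
```

The chuck is tightened on the bit, the latch pulled, and the job handed in with the arm held still at about 0.4 rad and the bit's lower end about 55 mm above the turntable; the hand-in gave no verdict.

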